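Set up the jar photo corner

ROBOT

A 6-joint arm with a two-finger parallel gripper is mounted at the origin on the work surface. World frame = base frame: x ahead of the robot, y to its left, z up, the work surface at z = 0. Lengths are in m, angles in rad, forces in N, time in s.
With the tool pointing down it reaches from about 0.375 to 0.9 m from the base axis. Payload 3.1 kg.
Tool frame: the origin (TCP) lies where the fingers leave the gripper's body, on its centre line; the fingertips stand manip.tip_reach ahead of it and the grasp point (between the pads) lies 54 mm ahead of it (manip.tip_reach is the distance from the TCP to the fingertips, in m); z points along the fingers, y is the direction in which the jaws open and shut (so a half turn about z gives the same grasp; the last joint's range is limited). The gripper opens to 85 mm and grips with 20 to 120 N. Pads are 22 mm wide; open, the fingers measure 114 mm over their backs; the gripper's body (76 mm by 85 mm) begins 54 mm behind the grasp point. The pads swing forward as they close: fully open they stand 13 mm farther back than shut.
Start: joints at [1.111, 0.527, 1.433, -0, 1.181, -0.178], TCP at [0.174, 0.6, 0.304] pointing down, gripper open.
Joint ranges: [-3.08, 3.08], [-0.75, 2.2], [0.22, 2.44], [-1.43, 4.57], [0, 2.65], [-2.85, 2.85]. Speed limits (rad/s): [2.79, 2.79, 3.14, 3.14, 3.14, 3.14].

INTERFACE

Orientations are given as a unit quaternion [x, y, z, w].
In Python, from station import manip, cams, order gives the robot as it stands. The module is installed in compiled form; this text tells all that it offers.
- The arm moves only by the tool drive_tool, never from a script. Its arguments are lists of equal length, an entry for each row: "linear": the shift along the tool's x, y, z in mm, a list of three; "rot": the turn, a rotation vector about the tool's x, y, z in degrees, a list of three; "hand": the finger opening in mm, from 0 to 85.4. A call has 1 to 20 rows; each row shifts and turns the pose as measured when the row begins, along the tool's axes as they then stand; what a row does not reach is not made up. A row lasts 1/12 s, in which the tool goes at most 41.7 mm and 7.16 degrees, less where a joint would pass 70% of its speed; a pose out of reach is approached as far as the arm can. A call with a gripper value outside its range is refused whole. The fingers move at their own pace and stop on an object; "force" is the grip in N (left out, the last holds). Time passes only in rows, so rows that do not move let the fingers close. It gives the time, the measured TCP pose, the force and the opening at its end, in the units of the state.
- manip.sense(): the state, without advancing time (a new reading comes with each control period).
- cams.snapshot(name): name is "side" or "top"; returns the picture (400x640x3 uint8, red, green, blue); there is no depth.
- cams.camera_model(name): a dict with "vfov" (degrees; the focal length in pixels is half the picture's height over the tangent of half this angle, whatever the lens; pixels are square), "cx", "cy" (the principal point, pixels), "k1" (the pictures are not rectified: a ray, as slopes to the right and down, at radius r is drawn at 1 + k1 r^2 times it, then the intrinsics apply), "rvec" (rotation vector, rad) and "tvec" (3), from world to camera coordinates, as OpenCV has them. Camera axes: x right, y down, z forward; pixel columns grow to the right and rows downward; lengths in m; the calibration is good to about 2 mm. A picture is of the moment at which its call begins. camera_model takes no time and is no camera call.
- order.sign_off(): hands the job in, once; it reports no verdict.
Trained networks look in the newest picture that a camera, given by its name, has taken for a name from the list of things; names that differ only in an ending like _2 or _b are one class to them, and where a whole thing is asked for, a point or a joint stands for the part that bears it (a point fixed in the world has none). Each returns a list of dicts, best first, with "score" (0 to 1); they miss things now and then, are a little off and sometimes report something else, mostly with a low value. They report only what shows in the picture. A call takes as long as a camera call. They do not tell look-alikes from the thing itself.
- cams.regions_of(label, camera): "pixels" (400x640 bool, what is visible of it) and "rect" ([left, top, right, bottom] in pixels, round what is visible of it).
- cams.spot_point(label, camera): "at" ([column, row] in pixels: a listed point, or the origin of a listed thing).
The state is a dict: "t": time; "q": joint angles; "qd": joint speeds; "tau": joint torques, N m; "tcp_pos": TCP position; "tool_rot": TCP orientation; "force": force on the tool from outside, world axes, zero at the start; "ft_torque": the same for the moment, N m; "finger_gap": opening from 0.0 (shut) to 1.0 (fully open).
Only numpy, scipy, OpenCV 4.12 (cv2) and the standard library are available. Lean on these libraries where they do the work, as an engineer would, in place of code of your own. Each camera call takes 0.05 s, during which the arm holds its last target. There are 200 camera calls.

TASK

Get the photo corner on the lab bench ready: take the tall scale board out of its rack and lean it face-on against the grey back panel, foot down and set against the inside of the low wooden batten so that it cannot slide. Slide all the specimen jars, upright and in single file, between the two guide rails, and once they are all in, shut the sliding gate fully behind them. Leave the wooden tray, the white pot and the grey slide box where they are.

Things in the scene. Friction and masses are not known exactly. Their poses are not given: they have to be found in the camera images.
- board: loose plywood scale board with black ruler marks on both faces, 250 mm long (its z), 100 mm wide (its y), 14 mm thick (its x), 0.22 kg. At the start it stands on end in the rack, z up. Origin at the centre of its foot end. Both faces are alike
- board_top (a point): centre of the board's top end, 250 mm along its z from the origin
- rack: fixed wooden slot rack: two cheeks 45 mm high, 100 mm long (its y), 14 mm thick, with an 18 mm slot between them, open above and at the ends; the board stands in it on the bench, its thickness across the slot (rack x). Origin at the middle of the slot, bench height
- backstop: fixed grey upright panel 150 mm high, 260 mm long (its y), 18 mm thick; on the bench before it a parallel wooden batten 15 mm high, 15 mm wide. Origin: bench height, middle of the panel's front face; x points into the panel; batten at x = -100 to -85 mm. With its foot against the batten the board rests on the panel's top front edge about 25 degrees off vertical and stands out above it
- lane: fixed aluminium lane: two guide rails along its y, 25 mm high, 12 mm thick, 70 mm apart inside, 265 mm long inside, bench as floor; closed by a crosspiece at the +y end (inner face y = +132.5 mm), open mouth at y = -132.5 mm. Origin at the centre, bench height. Four jars fit only if pushed up close to each other
- gate (a joint): sliding gate across the lane's mouth, in m: 0 = shut, 0.095 = fully open; it slides along the lane's x, opening towards -x, with light friction (about 1.2 N) and stays where it is left. It starts open
- gate_tab (a point): centre of the gate's black tab, 40 mm (lane x) by 14 mm (lane y), from 34 to 76 mm above the bench, at lane y = -142.5 mm and lane x = minus the joint value. Below it the white gate plate, 78 mm (lane x) by 6 mm, from 4 to 34 mm above the bench, centred at lane y = -138.5 mm
- jar0: squat round specimen jar, white plastic with a paper label and a flat black lid, 60 mm diameter, 44 mm tall, about 0.12 kg; origin at the centre of its underside, z up. May be absent
- jar1: squat round specimen jar, white plastic with a paper label and a flat black lid, 60 mm diameter, 44 mm tall, about 0.12 kg; origin at the centre of its underside, z up. May be absent
- jar2: squat round specimen jar, white plastic with a paper label and a flat black lid, 60 mm diameter, 44 mm tall, about 0.12 kg; origin at the centre of its underside, z up. May be absent
- jar3: squat round specimen jar, white plastic with a paper label and a flat black lid, 60 mm diameter, 44 mm tall, about 0.12 kg; origin at the centre of its underside, z up. May be absent
- tray: loose wooden specimen tray with compartments, 100 x 140 x 30 mm, origin under its centre; leave alone
- pot: loose white plastic pot, 90 mm across, 90 mm tall, origin under its centre; leave alone
- slidebox: loose grey slide box, 120 x 90 x 35 mm, origin under its centre; leave alone
There are look-alikes about, which are no part of the job. Leave any pink or purple look-alike of the jar1 alone. Leave any green look-alike of the jar0 alone.

How it is judged:
By the outcome, as a careful person would: the job done as asked, in the order asked, and still so for the second after the job is handed in, with the robot touching nothing.
Of jar0, jar1, jar2, jar3 only 2 to 4 are there at a start; the rules pass over those that are not, and their reading is None.
At some moment in a run one of jar0, jar1, jar2, jar3 may be knocked a few centimetres aside while the robot is not near it.
It also fails if it takes over 210 s, if anything falls off the work surface, if the arm or the gripper's body presses on something with over 40 N, if the wrist force passes 120 N, or if a joint passes its speed limit or range.

## Working session

There is one attempt and no reset: what is moved stays moved. The work goes in short steps, Python scripts to look and compute and a tool call to move; the robot and the scene stay as the last step left them, time stands still between calls to the robot, and variables do not carry over. Pictures are saved under pics/ and viewed, about 12 in all and at most 16, crops included, and the job is handed in when it is done.

Besides the shell and the picture viewer there is one more tool, called after "Emit:" by a JSON object that holds its "fn" and its "kwargs", one argument or row to a line. drive_tool: Moves the arm, as the interface text tells. Its arguments: {"type":"object","properties":{"linear":{"type":"array","items":{"type":"array","items":{"type":"number"}}},"rot":{"type":"array","items":{"type":"array","items":{"type":"number"}}},"hand":{"type":"array","items":{"type":"number"}},"force":{"type":"number"}},"required":["linear","rot","hand"]}

```bash
mkdir -p pics; cat > h.py <<'E'
import numpy as np, cv2
from station import manip, cams, order
from scipy.spatial.transform import Rotation as R
def cam(n):
    m=cams.camera_model(n); f=200/np.tan(np.radians(m['vfov'])/2)
    return m,f,R.from_rotvec(m['rvec']).as_matrix(),np.array(m['tvec'])
def proj(n,P):
    m,f,Rm,t=cam(n); c=np.atleast_2d(P)@Rm.T+t; s=c[:,:2]/c[:,2:]
    r2=(s**2).sum(1,keepdims=True); s=s*(1+m['k1']*r2); return s*f+[m['cx'],m['cy']]
def ray(n,px):
    m,f,Rm,t=cam(n); d=(np.array(px,float)-[m['cx'],m['cy']])/f; s=d.copy()
    for _ in range(20): s=d/(1+m['k1']*(s@s))
    return -Rm.T@t, Rm.T@np.array([s[0],s[1],1])
def atz(n,px,z):
    o,d=ray(n,px); return o+d*(z-o[2])/d[2]
def save(n,name):
    im=cams.snapshot(n); cv2.imwrite(f'pics/{name}.png',im[:,:,::-1]); return im
E
python3 - <<'E'
from h import *
for n in ('top','side'):
    save(n,n+'0'); m,f,Rm,t=cam(n); print(n,f,-Rm.T@t, Rm[2], m['k1'])
    for l in ['board','rack','backstop','lane','gate_tab','jar0','tray','pot','slidebox']:
        for r in cams.regions_of(l,n)[:7]:
            print(l,round(r['score'],2),r['rect'],end=' ')
        print([(np.round(p['at']).tolist(),round(p['score'],2)) for p in cams.spot_point(l,n)[:7]])
print(manip.tip_reach,manip.sense())
E
```

```text
top 395.09580776631424 [ 0.46335381 -0.05755324  1.28632956] [ 0.09816542  0.03570979 -0.99452922] -0.09409621886424407
board 0.78 [245.1, 230.2, 266.0, 265.3] [([262.0, 244.0], 0.84)]
rack 0.58 [366.2, 205.9, 375.7, 226.3] rack 0.48 [264.2, 223.7, 273.8, 255.9] [([262.0, 239.0], 0.46)]
backstop 0.73 [280.7, 175.5, 373.5, 242.9] backstop 0.61 [161.6, 194.0, 227.8, 287.0] [([196.0, 236.0], 0.64), ([326.0, 190.0], 0.5)]
lane 0.58 [283.2, 176.5, 374.1, 240.9] [([326.0, 188.0], 0.65)]
[([373.0, 214.0], 0.71)]
jar0 0.88 [391.8, 206.0, 413.3, 225.1] jar0 0.77 [406.5, 239.5, 427.9, 262.6] jar0 0.65 [328.8, 224.3, 348.7, 247.3] jar0 0.6 [291.9, 241.5, 313.9, 263.1] jar0 0.53 [371.4, 252.8, 395.9, 272.9] [([337.0, 230.0], 0.68), ([384.0, 260.0], 0.64), ([419.0, 250.0], 0.62), ([304.0, 248.0], 0.61), ([402.0, 214.0], 0.56)]
tray 0.6 [194.3, 152.0, 239.5, 187.5] [([217.0, 170.0], 0.59)]
pot 0.66 [247.0, 136.2, 278.5, 170.5] [([267.0, 155.0], 0.77), ([197.0, 236.0], 0.31)]
slidebox 0.75 [436.1, 178.2, 471.6, 217.2] [([454.0, 199.0], 0.69)]
side 433.1542308923749 [ 0.30285188 -0.94100156  0.83139
[... 962 characters left out ...]
, 351.9, 425.4, 400.0] [([392.0, 382.0], 0.94)]
0.0726 {'t': 1.9, 'q': array([ 1.11048694e+00,  5.27511321e-01,  1.43269377e+00, -3.41060214e-06,
        1.18137984e+00, -1.78518202e-01]), 'qd': array([0.00143881, 0.00040974, 0.00060529, 0.00016418, 0.00023038,
       0.00052929]), 'tau': array([-3.45202052e-04, -4.42316115e+01, -1.78415304e+01, -2.50753064e-04,
        9.12111991e-04,  4.54799249e-06]), 'tcp_pos': array([0.17377466, 0.60034092, 0.30390542]), 'tool_rot': array([1.40429247e-01, 9.90090716e-01, 3.17022533e-06, 2.71019415e-06]), 'force': array([-0.50884726,  0.49163811,  0.84844651]), 'ft_torque': array([-0.01865497, -0.01972809, -0.02137459]), 'finger_gap': 0.9994068947556517}
```

```bash
python3 - <<'E'
import cv2
a=cv2.imread('pics/top0.png')[125:295,150:490]; cv2.imwrite('pics/t0c.png',cv2.resize(a,None,fx=2.35,fy=2.35,interpolation=cv2.INTER_CUBIC))
a=cv2.imread('pics/side0.png')[120:400,210:460]; cv2.imwrite('pics/s0c.png',cv2.resize(a,None,fx=2.14,fy=2.14,interpolation=cv2.INTER_CUBIC))
E
```

```text
(no output)
```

View pics/t0c.png

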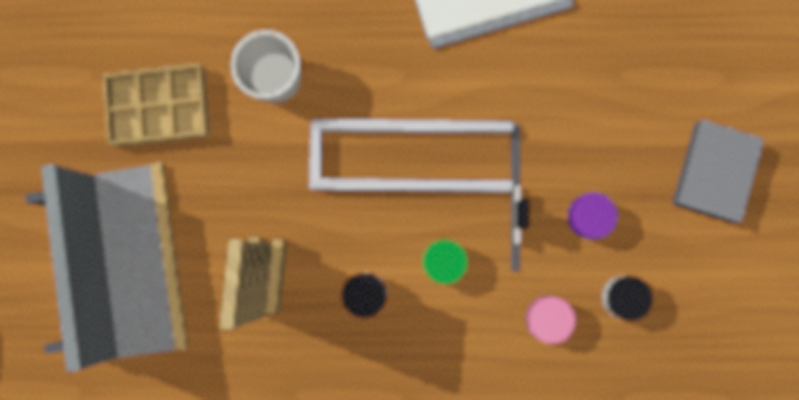

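View pics/s0c.png

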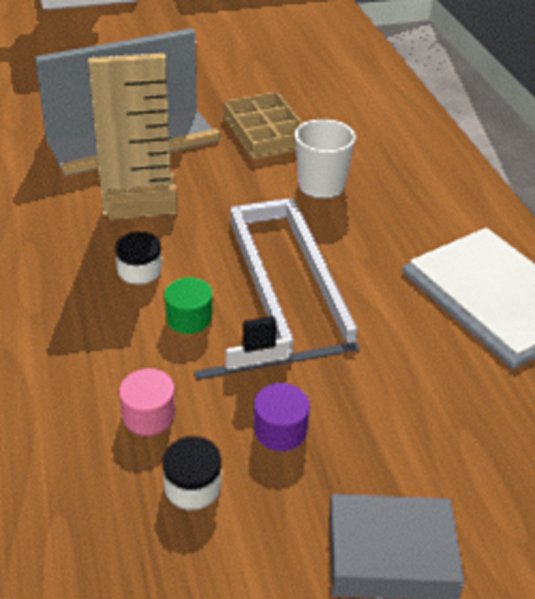

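The top view (crop) shows the board in the rack at about (257,240) and the backstop at about (195,236), with its batten to the right. The lane has its closed end left and its mouth right at about (370,190). The gate is open at (372,216).

Candidates for jars:
- Black-lidded whites at top px (304,250) and (418,251): these match the description.
- Green (340,236), pink (384,261) and purple (402,216): look-alikes, to be left alone.

So two jars are present.

```bash
python3 - <<'E'
from h import *
c=lambda u,v:(u/2.35+150,v/2.35+125)
def show(nm,pts,z):
    for p in pts: print(nm,p,np.round(atz('top',c(*p),z),4))
show('lane',[(311,120),(517,124),(515,190),(311,190)],.025)
show('panelfront',[(55,165),(80,366)],.15); show('batten',[(152,164),(162,163),(177,348),(186,348)],.015)
show('rackL',[(229,240),(220,327)],.045); show('rackR',[(284,240),(275,312)],.045)
show('tab',[(522,213)],.076)
show('jar',[(364,296),(630,298)],.044)
show('others',[(445,262),(550,320),(592,215)],.044)
s=lambda u,v:(u/2.14+210,v/2.14+120)
for p in [(138,246),(192,462)]: print('jar side',np.round(atz('side',s(*p),.044),4))
for p in [(91,58),(165,54)]: print('board top side',np.round(atz('side',s(*p),.25),4))
for p in [(104,216),(176,211)]: print('rack foot side',np.round(atz('side',s(*p),.0),4))
for p in [(41,57),(193,33)]: print('panel top front side',np.round(atz('side',s(*p),.15),4))
for p in [(64,172),(217,138)]: print('batten front bottom side',np.round(atz('side',s(*p),.0),4))
for p in [(290,348),(355,335),(241,226)]: print('lane side',np.round(atz('side',s(*p),.025),4))
for p in [(260,320)]: print('tab side',np.round(atz('side',s(*p),.076),4))
E
```

```text
lane (311, 120) [0.6509 0.0953 0.025 ]
lane (517, 124) [ 0.6472 -0.1875  0.025 ]
lane (515, 190) [ 0.5567 -0.1846  0.025 ]
lane (311, 190) [0.5542 0.0934 0.025 ]
panelfront (55, 165) [0.5735 0.4045 0.15  ]
panelfront (80, 366) [0.3239 0.3623 0.15  ]
batten (152, 164) [0.5891 0.319  0.015 ]
batten (162, 163) [0.5907 0.3047 0.015 ]
batten (177, 348) [0.3356 0.2757 0.015 ]
batten (186, 348) [0.3359 0.2631 0.015 ]
rackL (229, 240) [0.4842 0.2007 0.045 ]
rackL (220, 327) [0.3678 0.21   0.045 ]
rackR (284, 240) [0.4852 0.1261 0.045 ]
rackR (275, 312) [0.3891 0.1362 0.045 ]
tab (522, 213) [ 0.523  -0.1886  0.076 ]
jar (364, 296) [0.4121 0.0176 0.044 ]
jar (630, 298) [ 0.4129 -0.3354  0.044 ]
others (445, 262) [ 0.4584 -0.0897  0.044 ]
others (550, 320) [ 0.3832 -0.2291  0.044 ]
others (592, 215) [ 0.5227 -0.2855  0.044 ]
jar side [0.4133 0.0133 0.044 ]
jar side [ 0.4118 -0.3423  0.044 ]
board top side [0.3864 0.1622 0.25  ]
board top side [0.483  0.1514 0.25  ]
rack foot side [0.3824 0.1462 0.    ]
rack foot side [0.4865 0.1333 0.    ]
panel top front side [0.3265 0.3724 0.15  ]
panel top front side [0.5715 0.4006 0.15  ]
batten front bottom side [0.3369 0.2722 0.    ]
batten front bottom side [0.59   0.3119 0.    ]
lane side [ 0.5615 -0.1958  0.025 ]
lane side [ 0.6446 -0.1941  0.025 ]
lane side [0.5626 0.0456 0.025 ]
tab side [ 0.5243 -0.1919  0.076 ]
```

```bash
cat >> h.py <<'E'
def T(x,y,deg): 
    a=np.radians(deg); return np.array([x,y,0.]),R.from_euler('z',a).as_matrix()
poses=dict(rack=T(.4365,.1635,83.8),backstop=T(.449,.385,98.5),lane=T(.602,-.052,.5))
boxes=dict(rack=[(-.023,-.009,-.05,.05,0,.045),(.009,.023,-.05,.05,0,.045),(-.007,.007,-.05,.05,0,.25)],
 backstop=[(0,.018,-.13,.13,0,.15),(-.1,-.085,-.13,.13,0,.015)],
 lane=[(-.047,-.035,-.1325,.1445,0,.025),(.035,.047,-.1325,.1445,0,.025),(-.047,.047,.1325,.1445,0,.025)])
def overlay(n,im,k=4):
    im=cv2.resize(im[:,:,::-1],None,fx=k,fy=k,interpolation=cv2.INTER_CUBIC)
    for nm,bs in boxes.items():
        p,Rm=poses[nm]
        for b in bs:
            C=np.array([[b[i],b[2+j],b[4+l]] for i in(0,1) for j in(0,1) for l in(0,1)])@Rm.T+p
            q=np.round((proj(n,C)+.5)*k*16-8).astype(int)
            for i in range(8):
                for bit in(1,2,4):
                    if not i&bit: cv2.line(im,tuple(map(int,q[i])),tuple(map(int,q[i|bit])),(0,0,255),1,cv2.LINE_AA,4)
    return im
E
python3 - <<'E'
from h import *
k=4
a=overlay('top',cv2.imread('pics/top0.png')[:,:,::-1],k)
a=a[170*k:280*k,155*k:385*k]
b=overlay('side',cv2.imread('pics/side0.png')[:,:,::-1],k)[125*k:300*k,220*k:385*k]
a=cv2.resize(a,None,fx=.62,fy=.62); cv2.imwrite('pics/ov_t.png',cv2.resize(overlay('top',cv2.imread('pics/top0.png')[:,:,::-1],k)[170*k:280*k,155*k:385*k],(800,383))); cv2.imwrite('pics/ov_s.png',cv2.resize(b,(566,600)))
E
```

```text
(no output)
```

View pics/ov_t.png

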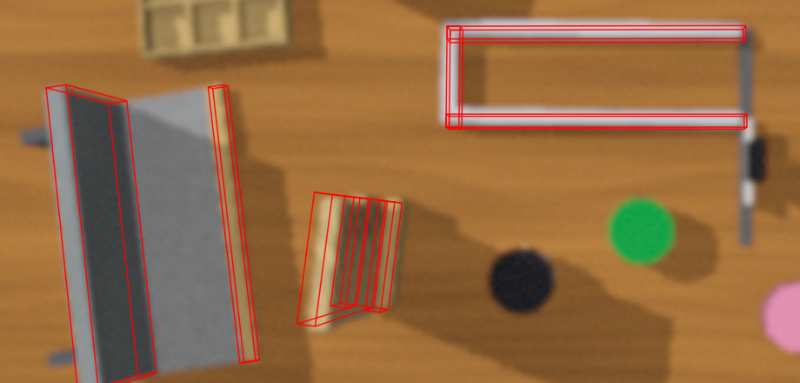

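View pics/ov_s.png

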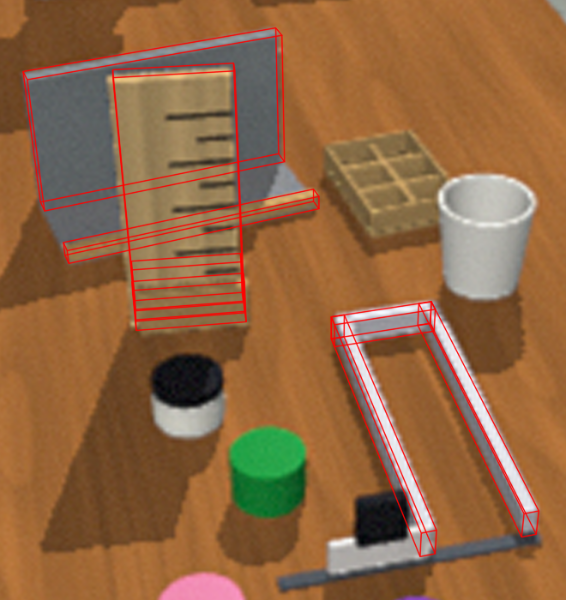

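The overlays match both views to about 2–4 mm, with the lane about 2 mm off in x and y. Next I plan the reach to the board.

```bash
cat >> h.py <<'E'
poses.update(rack=T(.4355,.1635,83.8),backstop=T(.449,.386,98.5),lane=T(.6035,-.0505,.4))
def down(deg): # tool down, jaw (tool y) along world angle deg
    a=np.radians(deg); y=np.array([np.cos(a),np.sin(a),0]); z=np.array([0,0,-1.]); return np.c_[np.cross(y,z),y,z]
def delta(pos,Rt,frm=None):
    s=manip.sense(); p,Rc=(s['tcp_pos'],R.from_quat(s['tool_rot']).as_matrix()) if frm is None else frm
    print('shift mm',np.round(1000*Rc.T@(np.array(pos)-p),1),'rot deg',np.round(np.degrees(R.from_matrix(Rc.T@Rt).as_rotvec()),2), 't',round(s['t'],2),'F',np.round(s['force'],1))
E
python3 - <<'E'
from h import *
p,_=poses['rack']; Rt=down(83.8)
delta([.174,.6,.36],Rt); a=(np.array([.174,.6,.36]),Rt)
delta([*p[:2],.36],Rt,a)
E
```

```text
shift mm [ -0.3  -0.3 -56.1] rot deg [ 0.    0.   -9.95] t 1.9 F [-0.5  0.5  0.8]
shift mm [-307.1 -405.7    0. ] rot deg [0. 0. 0.] t 1.9 F [-0.5  0.5  0.8]
```

Emit:
{"fn": "drive_tool", "kwargs": {
  "linear": [
    [0,0,-19],
    [0,0,-19],
    [0,0,-19],
    [-20.5,-27,0],
    [-20.5,-27,0],
    [-20.5,-27,0],
    [-20.5,-27,0],
    [-20.5,-27,0],
    [-20.5,-27,0],
    [-20.5,-27,0],
    [-20.5,-27,0],
    [-20.5,-27,0],
    [-20.5,-27,0],
    [-20.5,-27,0],
    [-20.5,-27,0],
    [-20.5,-27,0],
    [-20.5,-27,0],
    [-20.5,-27,0]
  ],
  "rot": [
    [0,0,-3.3],
    [0,0,-3.3],
    [0,0,-3.3],
    [0,0,0],
    [0,0,0],
    [0,0,0],
    [0,0,0],
    [0,0,0],
    [0,0,0],
    [0,0,0],
    [0,0,0],
    [0,0,0],
    [0,0,0],
    [0,0,0],
    [0,0,0],
    [0,0,0],
    [0,0,0],
    [0,0,0]
  ],
  "hand": [60,60,60,60,60,60,60,60,60,60,60,60,60,60,60,60,60,60]
}}

```text
t: 3.4
tcp_pos: [0.4484, 0.155, 0.3647]
tool_rot: [0.043, 0.999, 0.004, 0.004]
force: [0.2, 1.1, 0.3]
finger_gap: 0.7
```

```bash
python3 - <<'E'
from h import *
p,_=poses['rack']; delta([*p[:2],.36],down(83.8))
E
```

```text
shift mm [13.6  7.3  4.6] rot deg [0.5  0.43 1.28] t 3.4 F [0.2 1.1 0.3]
```

Emit:
{"fn": "drive_tool", "kwargs": {
  "linear": [
    [6.8,3.6,2.3],
    [6.8,3.6,2.3],
    [0,0,0]
  ],
  "rot": [
    [0.25,0.2,0.6],
    [0.25,0.2,0.6],
    [0,0,0]
  ],
  "hand": [60,60,60]
}}

```text
t: 3.65
tcp_pos: [0.4401, 0.1573, 0.3604]
tool_rot: [0.06, 0.998, -0.001, 0.002]
force: [-0.6, -0.4, 0.2]
finger_gap: 0.702
```

```bash
python3 - <<'E'
from h import *
p,_=poses['rack']; delta([*p[:2],.279],down(83.8)); k=4
im=save('side','s1'); save('top','t1')
s=manip.sense(); Rc=R.from_quat(s['tool_rot']).as_matrix()
a=overlay('side',im,k)[100*k:230*k,220*k:340*k]; cv2.imwrite('pics/s1c.png',cv2.resize(a,(553,600)))
E
```

```text
shift mm [ 5.7  5.8 81.3] rot deg [-0.11  0.28 -0.72] t 3.65 F [-0.6 -0.4  0.2]
```

View pics/s1c.png

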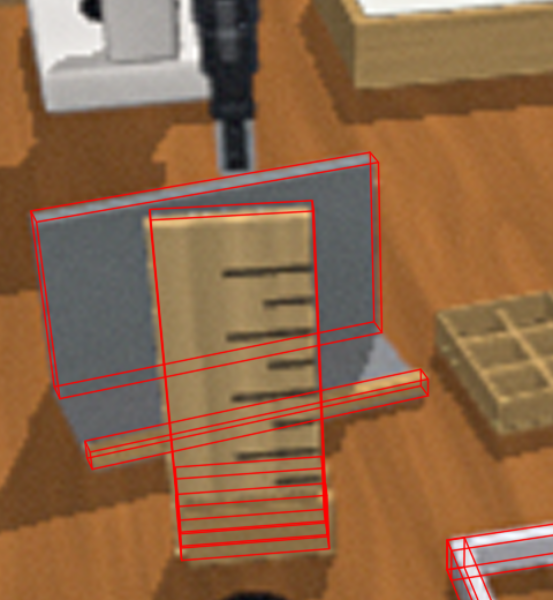

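Gripper hangs over the board's top, centred at about crop (235,170). The board overlay fits, so I descend and grip.

Emit:
{"fn": "drive_tool", "kwargs": {
  "linear": [
    [2.9,2.9,0],
    [2.8,2.9,0],
    [0,0,16],
    [0,0,16],
    [0,0,16],
    [0,0,16],
    [0,0,16],
    [0,0,0],
    [0,0,0]
  ],
  "rot": [
    [0,0.1,-0.4],
    [0,0.1,-0.3],
    [0,0,0],
    [0,0,0],
    [0,0,0],
    [0,0,0],
    [0,0,0],
    [0,0,0],
    [0,0,0]
  ],
  "hand": [60,60,60,60,60,60,60,60,60]
}}

```text
t: 4.5
tcp_pos: [0.4316, 0.1748, 0.2807]
tool_rot: [0.042, 0.999, 0.001, 0.004]
force: [0.9, 0.3, -0.1]
finger_gap: 0.703
```

Emit:
{"fn": "drive_tool", "kwargs": {
  "linear": [
    [0,0,0],
    [0,0,0],
    [0,0,0],
    [0,0,0],
    [0,0,0],
    [0,0,0],
    [0,0,0],
    [0,0,0],
    [0,0,0],
    [0,0,0]
  ],
  "rot": [
    [0,0,0],
    [0,0,0],
    [0,0,0],
    [0,0,0],
    [0,0,0],
    [0,0,0],
    [0,0,0],
    [0,0,0],
    [0,0,0],
    [0,0,0]
  ],
  "hand": [8,8,8,8,8,8,8,8,8,8],
  "force": 50
}}

```text
t: 5.33
tcp_pos: [0.4302, 0.1656, 0.2841]
tool_rot: [0.035, 0.999, -0.015, 0.004]
force: [0.2, -0.7, -2.9]
finger_gap: 0.156
```

```bash
python3 - <<'E'
from h import *
delta([.4355,.1635,.279+.09],down(83.8))
E
```

```text
shift mm [ -6.3  -4.3 -84.8] rot deg [-1.69  0.6   2.22] t 5.33 F [ 0.2 -0.7 -2.9]
```

Emit:
{"fn": "drive_tool", "kwargs": {
  "linear": [
    [0,0,-12],
    [0,0,-12],
    [0,0,-14],
    [0,0,-14],
    [0,0,-14],
    [0,0,-14],
    [0,0,-5],
    [0,0,0],
    [0,0,0]
  ],
  "rot": [
    [0,0,0],
    [0,0,0],
    [0,0,0],
    [0,0,0],
    [0,0,0],
    [0,0,0],
    [0,0,0],
    [0,0,0],
    [0,0,0]
  ],
  "hand": [8,8,8,8,8,8,8,8,8]
}}

```text
t: 6.08
tcp_pos: [0.428, 0.1719, 0.3729]
tool_rot: [0.036, 0.999, -0.009, 0.003]
force: [-1.4, -0.7, -2.3]
finger_gap: 0.159
```

```bash
cat >> h.py <<'E'
L=.284 # TCP to board foot
def board_pose(th,xf,zf,yoff=0):
    """TCP pose so board foot centre sits at backstop (xf,yoff,zf), leaning th deg to the panel"""
    p,B=poses['backstop']; t=np.radians(th)
    z=-B@np.array([np.sin(t),0,np.cos(t)]); y=B@np.array([np.cos(t),0,-np.sin(t)])
    Rt=np.c_[np.cross(y,z),y,z]; foot=p+B@np.array([xf,yoff,0])+[0,0,zf]
    return foot-L*z,Rt
E
python3 - <<'E'
from h import *
s=manip.sense(); print(s['tcp_pos'],s['finger_gap'])
P=board_pose(24,-.06,.075); print(P[0]); delta(*P)
Rc=R.from_quat(s['tool_rot']).as_matrix(); print('tool z',Rc[:,2],'foot now',s['tcp_pos']+L*Rc[:,2])
Q=board_pose(0,-.06,.075); delta(*Q); delta(*P,Q)
P2=board_pose(24,-.06,.02);print(P2[0]); delta(*P2,P)
save('side','s2'); save('top','t2')
E
```

```text
[0.42801276 0.17194847 0.37291928] 0.15914566024112278
[0.44079463 0.44090344 0.33444691]
shift mm [  6.7 269.8  33.9] rot deg [ 22.89  -2.35 -12.47] t 6.08 F [-1.4 -0.7 -2.3]
tool z [ 0.00584316 -0.01739407 -0.99983164] foot now [0.42967222 0.16700855 0.08896709]
shift mm [-18.6 156.7  11.4] rot deg [ -1.01   0.3  -12.6 ] t 6.08 F [-1.4 -0.7 -2.3]
shift mm [  0.  115.5  24.6] rot deg [24.  0. -0.] t 6.08 F [-1.4 -0.7 -2.3]
[0.44079463 0.44090344 0.27944691]
shift mm [-0.  22.4 50.2] rot deg [0. 0. 0.] t 6.08 F [-1.4 -0.7 -2.3]
```

Emit:
{"fn": "drive_tool", "kwargs": {
  "linear": [
    [0,16,0],
    [0,16,0],
    [0,16,0],
    [0,16,1],
    [0,16,1],
    [-1,16,1],
    [-1,16,1],
    [-2,16,1],
    [-2,16,1],
    [-2,12,1],
    [0,0,0],
    [0,0,0]
  ],
  "rot": [
    [0,0,-1.3],
    [0,0,-1.3],
    [0,0,-1.3],
    [0,0,-1.3],
    [0,0,-1.3],
    [0,0,-1.3],
    [0,0,-1.3],
    [0,0,-1.3],
    [0,0,-1.3],
    [0,0,-1],
    [0,0,0],
    [0,0,0]
  ],
  "hand": [8,8,8,8,8,8,8,8,8,8,8,8]
}}

```text
t: 7.18
tcp_pos: [0.4269, 0.3335, 0.3483]
tool_rot: [-0.079, 0.997, -0.012, -0.011]
force: [-0.7, -0.1, -1.5]
finger_gap: 0.152
```

Emit:
{"fn": "drive_tool", "kwargs": {
  "linear": [
    [0,14.8,0.4],
    [0,14.8,0.4],
    [0,14.8,0.4],
    [0,14.8,0.4],
    [0,14.8,0.4],
    [0,14.8,0.4],
    [0,14.8,0.4],
    [0,0,0],
    [0,0,0]
  ],
  "rot": [
    [3,0,0],
    [3,0,0],
    [3,0,0],
    [3,0,0],
    [3,0,0],
    [3,0,0],
    [3,0,0],
    [0,0,0],
    [0,0,0]
  ],
  "hand": [8,8,8,8,8,8,8,8,8]
}}

```text
t: 7.93
tcp_pos: [0.4126, 0.4289, 0.3233]
tool_rot: [-0.073, 0.976, -0.203, 0.002]
force: [0.3, 0.1, -1.6]
finger_gap: 0.156
```

```bash
python3 - <<'E'
from h import *
s=manip.sense(); 
Rc=R.from_quat(s['tool_rot']).as_matrix(); p,B=poses['backstop']; f=s['tcp_pos']+L*Rc[:,2]
print('foot in backstop',B.T@(f-p),'tool z',B.T@Rc[:,2],'tool y',B.T@Rc[:,1])
P=board_pose(24,-.06,.05); delta(*P)
k=4
b=cv2.resize(overlay('side',save('side','s3'),k)[70*k:230*k,200*k:400*k],(750,600)); cv2.imwrite('pics/s3c.png',b)
save('top','t3')
E
```

```text
foot in backstop [-0.06498819  0.03710612  0.06279901] tool z [-0.39703283  0.02631968 -0.91742695] tool y [ 0.91779216  0.00622129 -0.39701241]
shift mm [-30.   12.4   8.9] rot deg [ 0.6  -1.51  0.36] t 7.93 F [ 0.3  0.1 -1.6]
```

View pics/s3c.png

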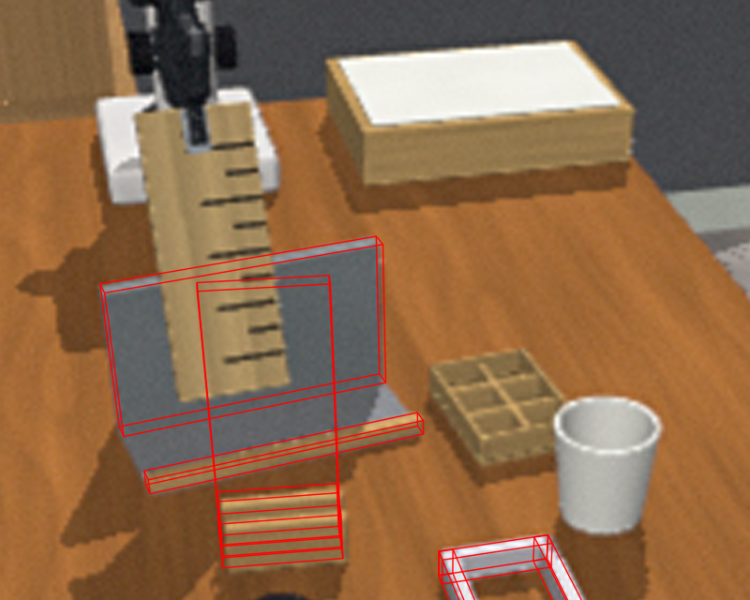

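Board held at its top and leaning, with its foot at crop (235,390) above the gap between batten and panel. I correct the pose and then lower.

Emit:
{"fn": "drive_tool", "kwargs": {
  "linear": [
    [-7.5,3.1,2.2],
    [-7.5,3.1,2.2],
    [-7.5,3.1,2.2],
    [-7.5,3.1,2.2],
    [0,0,0],
    [0,0,0]
  ],
  "rot": [
    [0.15,-0.4,0.1],
    [0.15,-0.4,0.1],
    [0.15,-0.4,0.1],
    [0.15,-0.4,0.1],
    [0,0,0],
    [0,0,0]
  ],
  "hand": [8,8,8,8,8,8]
}}

```text
t: 8.53
tcp_pos: [0.4469, 0.4371, 0.3111]
tool_rot: [-0.068, 0.976, -0.206, 0.018]
force: [0.4, 0.6, -1.8]
finger_gap: 0.158
```

```bash
cat >> h.py <<'E'
def foot():
    s=manip.sense(); Rc=R.from_quat(s['tool_rot']).as_matrix(); p,B=poses['backstop']; f=s['tcp_pos']+L*Rc[:,2]
    print('foot in backstop',np.round(1000*B.T@(f-p),1),'tilt',np.degrees(np.arcsin(-(B.T@Rc)[0,2])),'inplane',np.degrees((B.T@Rc)[1,2]),'F',np.round(B.T@s['force'],1),'gap',s['finger_gap'])
E
python3 - <<'E'
from h import *
foot(); delta(*board_pose(24,-.065,.015))
E
```

```text
foot in backstop [-64.1  -6.6  51.4] tilt 23.88516200630382 inplane -0.23544180118169228 F [ 0.6 -0.5 -1.8] gap 0.15755557947233667
shift mm [ 5.7 14.5 33.6] rot deg [ 0.12  0.23 -0.56] t 8.53 F [ 0.4  0.6 -1.8]
```

Emit:
{"fn": "drive_tool", "kwargs": {
  "linear": [
    [0,3.6,8.4],
    [0,3.6,8.4],
    [0,3.6,8.4],
    [0,3.6,8.4],
    [0,1,2.5],
    [0,0,0],
    [0,0,0]
  ],
  "rot": [
    [0,0,0],
    [0,0,0],
    [0,0,0],
    [0,0,0],
    [0,0,0],
    [0,0,0],
    [0,0,0]
  ],
  "hand": [8,8,8,8,8,8,8]
}}

```text
t: 9.12
tcp_pos: [0.4478, 0.431, 0.2694]
tool_rot: [-0.069, 0.974, -0.215, 0.018]
force: [0.2, -1.2, -0.1]
finger_gap: 0.154
```

```bash
python3 - <<'E'
from h import *
foot(); delta(*board_pose(24,-.065,.006))
E
```

```text
foot in backstop [-74.9  -6.2  11.7] tilt 24.89216471481825 inplane -0.14366853677303112 F [-1.2 -0.  -0.1] gap 0.15434665953006826
shift mm [5.5 6.9 1.1] rot deg [-0.89  0.15 -0.42] t 9.12 F [ 0.2 -1.2 -0.1]
```

Emit:
{"fn": "drive_tool", "kwargs": {
  "linear": [
    [0,3.5,0.5],
    [0,3.5,0.5],
    [0,1.2,2.8],
    [0,1.2,2.8],
    [0,0,0],
    [0,0,0]
  ],
  "rot": [
    [-0.5,0,0],
    [-0.4,0,0],
    [0,0,0],
    [0,0,0],
    [0,0,0],
    [0,0,0]
  ],
  "hand": [8,8,8,8,8,8]
}}

```text
t: 9.62
tcp_pos: [0.4482, 0.43, 0.2643]
tool_rot: [-0.07, 0.973, -0.218, 0.018]
force: [1.7, -2.4, 1.8]
finger_gap: 0.163
```

```bash
python3 - <<'E'
from h import *
foot()
k=4
b=cv2.resize(overlay('side',save('side','s4'),k)[90*k:220*k,210*k:350*k],(646,600)); cv2.imwrite('pics/s4c.png',b)
E
```

```text
foot in backstop [-77.8  -6.6   7.5] tilt 25.325185098732092 inplane -0.18093980084466424 F [-2.6 -1.3  1.8] gap 0.16306370036341641
```

View pics/s4c.png

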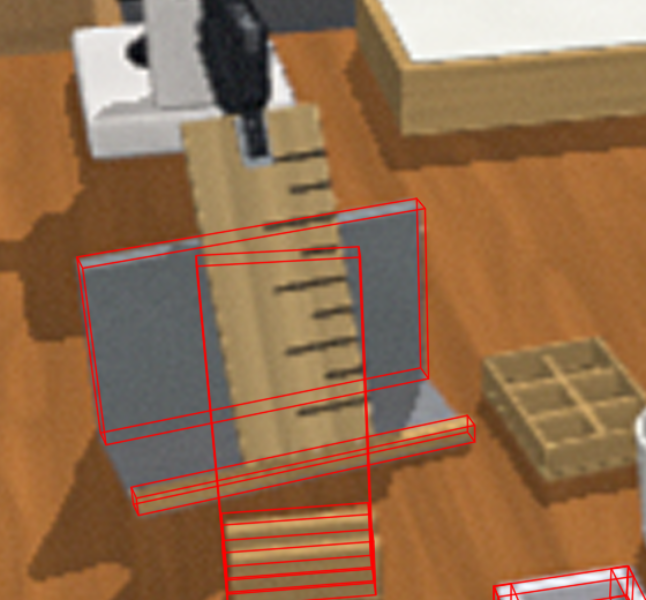

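The board's foot is behind the batten (crop 300,450) and its face is touching the panel's top edge. It has a few mm left to go down.

Emit:
{"fn": "drive_tool", "kwargs": {
  "linear": [
    [0,0,2.5],
    [0,0,2.5],
    [0,0,2],
    [0,0,0]
  ],
  "rot": [
    [0,0,0],
    [0,0,0],
    [0,0,0],
    [0,0,0]
  ],
  "hand": [8,8,8,8]
}}

```text
t: 10.0
tcp_pos: [0.4487, 0.4277, 0.2593]
tool_rot: [-0.071, 0.973, -0.218, 0.019]
force: [1.0, -4.3, -0.6]
finger_gap: 0.157
```

```bash
python3 - <<'E'
from h import *
foot()
E
```

```text
foot in backstop [-79.9  -7.3   2.5] tilt 25.260584033787854 inplane -0.2807154132695845 F [-4.4 -0.3 -0.6] gap 0.15675644248365211
```

Emit:
{"fn": "drive_tool", "kwargs": {
  "linear": [
    [0,0,2],
    [0,0,2],
    [0,0,0]
  ],
  "rot": [
    [0,0,0],
    [0,0,0],
    [0,0,0]
  ],
  "hand": [8,8,8]
}}

```text
t: 10.25
tcp_pos: [0.4484, 0.4274, 0.2596]
tool_rot: [-0.071, 0.973, -0.217, 0.02]
force: [1.0, -4.6, -3.2]
finger_gap: 0.158
```

```bash
python3 - <<'E'
from h import *
foot()
E
```

```text
foot in backstop [-79.5  -7.4   2.4] tilt 25.118369325593243 inplane -0.3821289171185651 F [-4.7 -0.3 -3.2] gap 0.15791346595994055
```

Emit:
{"fn": "drive_tool", "kwargs": {
  "linear": [
    [0,0,0],
    [0,0,0],
    [0,0,0],
    [0,0,0],
    [0,0,0],
    [0,0,0],
    [0,0,-8],
    [0,0,-16],
    [0,0,-16],
    [0,0,-16],
    [0,0,-16],
    [0,0,0]
  ],
  "rot": [
    [0,0,0],
    [0,0,0],
    [0,0,0],
    [0,0,0],
    [0,0,0],
    [0,0,0],
    [0,0,0],
    [0,0,0],
    [0,0,0],
    [0,0,0],
    [0,0,0],
    [0,0,0]
  ],
  "hand": [16,20,28,36,42,42,42,42,42,42,42,42]
}}

```text
t: 11.25
tcp_pos: [0.4425, 0.4631, 0.3255]
tool_rot: [-0.07, 0.975, -0.21, 0.019]
force: [0.3, 0.5, 0.4]
finger_gap: 0.49
```

```bash
cat >> h.py <<'E'
def board_box():
    p,B=poses['backstop']; t=np.radians(25.7); A=B@R.from_euler('y',t).as_matrix()
    return p+B@np.array([-.0787,-.007,.003]),A
E
python3 - <<'E'
from h import *
foot()
poses['b'],boxes['b']=board_box(),[(-.007,.007,-.05,.05,0,.25)]
boxes['rack'].pop(); k=4
b=overlay('side',save('side','s5'),k)[90*k:220*k,210*k:330*k]
c=overlay('top',save('top','t5'),k)[170*k:300*k,140*k:260*k]
cv2.imwrite('pics/s5c.png',cv2.resize(np.hstack([b,c]),(800,433)))
s=manip.sense(); print(s['tcp_pos'])
for n in ('top','side'):
  r=cams.regions_of('jar0',n); print(n,[np.round(atz(n,((x['rect'][0]+x['rect'][2])/2,(x['rect'][1]+x['rect'][3])/2),.022)[:2],3).tolist() for x in r])
E
```

```text
foot in backstop [-39.9  -6.6  66.7] tilt 24.34562403216829 inplane -0.3173188397393885 F [ 0.5 -0.3  0.4] gap 0.4900961764490279
[0.44178565 0.46141211 0.32254439]
top [[0.408, -0.335], [0.38, -0.235], [0.454, -0.088], [0.531, -0.294], [0.41, 0.021]]
side [[0.52, -0.287], [0.381, -0.235], [0.411, 0.016], [0.457, -0.088], [0.413, -0.339]]
```

View pics/s5c.png

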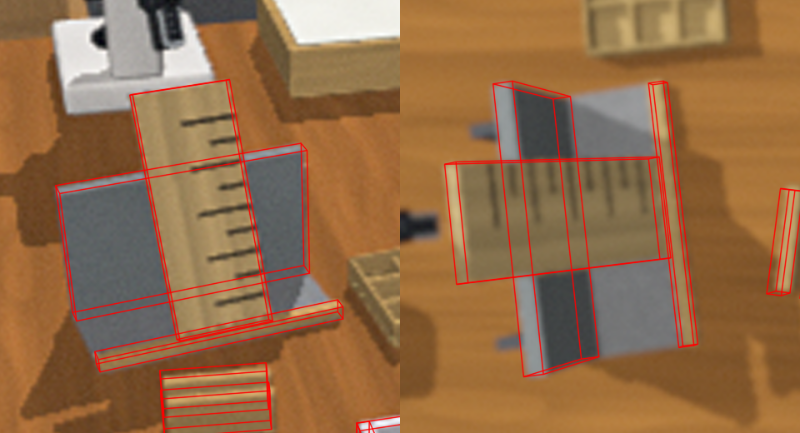

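The board rests exactly on the predicted pose in both views, with its foot inside the batten and its face on the panel edge. On to the jars.

```bash
python3 - <<'E'
from h import *
print(manip.sense()['q'])
Rt=down(90); delta([.43,.48,.38],Rt); delta([.4125,.0155,.25],Rt,(np.array([.43,.48,.38]),Rt))
E
```

```text
[ 0.75270196  0.63495618  1.23076872 -0.349425    1.53504076 -0.90310288]
shift mm [  8.5  -5.6 -62.5] rot deg [-24.61   1.77   8.1 ] t 11.45 F [ 0.2 -1.1 -0.3]
shift mm [  17.5 -464.5  130. ] rot deg [0. 0. 0.] t 11.45 F [ 0.2 -1.1 -0.3]
```

Emit:
{"fn": "drive_tool", "kwargs": {
  "linear": [
    [0,0,-20],
    [0,0,-20],
    [0,0,-20],
    [0,0,0],
    [0,0,0],
    [0,0,0],
    [0,0,0],
    [0,0,0]
  ],
  "rot": [
    [0,0,0],
    [-3,0.2,1],
    [-4.5,0.3,1.4],
    [-4.5,0.3,1.4],
    [-4.5,0.3,1.4],
    [-4.5,0.3,1.4],
    [-3.5,0.3,1.4],
    [0,0,0]
  ],
  "hand": [60,70,80,85,85,85,85,85]
}}

```text
t: 12.12
tcp_pos: [0.4358, 0.4812, 0.3656]
tool_rot: [0.004, 1.0, 0.001, -0.01]
force: [-0.5, -0.1, 0.3]
finger_gap: 0.995
```

```bash
python3 - <<'E'
from h import *
Rt=down(90); delta([.4125,.0155,.25],Rt)
E
```

```text
shift mm [  17.3 -466.1  115.4] rot deg [ 0.07 -1.11 -0.45] t 12.12 F [-0.5 -0.1  0.3]
```

Emit:
{"fn": "drive_tool", "kwargs": {
  "linear": [
    [1,-20,0],
    [1,-26,0],
    [1,-26,0],
    [1,-26,0],
    [1,-26,0],
    [1,-26,0],
    [1,-26,0],
    [1,-26,0],
    [1,-26,8],
    [1,-26,12],
    [1,-26,12],
    [1,-26,12],
    [1,-26,12],
    [1,-26,12],
    [1,-26,12],
    [1,-26,12],
    [1,-20,12],
    [0,-15,8],
    [0,-8,0],
    [0,0,0]
  ],
  "rot": [
    [0,-0.2,0],
    [0,-0.2,0],
    [0,-0.2,0],
    [0,-0.2,0],
    [0,-0.2,0],
    [0,0,0],
    [0,0,0],
    [0,0,0],
    [0,0,0],
    [0,0,0],
    [0,0,0],
    [0,0,0],
    [0,0,0],
    [0,0,0],
    [0,0,0],
    [0,0,0],
    [0,0,0],
    [0,0,0],
    [0,0,0],
    [0,0,0]
  ],
  "hand": [85,85,85,85,85,85,85,85,85,85,85,85,85,85,85,85,85,85,85,85]
}}

```text
t: 13.78
tcp_pos: [0.4086, 0.002, 0.242]
tool_rot: [-0.006, 1.0, -0.015, -0.02]
force: [-0.2, -0.2, 0.3]
finger_gap: 0.992
```

```bash
cat >> h.py <<'E'
def jars(tag):
    for n in ('top','side'):
        im=save(n,n+tag); hsv=cv2.cvtColor(im,cv2.COLOR_RGB2HSV)
        for x in cams.regions_of('jar0',n):
            l,t,r,b=map(int,x['rect']); p=((x['rect'][0]+x['rect'][2])/2,(x['rect'][1]+x['rect'][3])/2)
            m=x['pixels']; sat=np.median(hsv[...,1][m]); 
            print(n,round(x['score'],2),'REAL' if sat<90 else 'coloured',np.round(atz(n,p,.022)[:2],4),np.round(p,1))
E
python3 - <<'E'
from h import *
jars('6'); delta([.4125,.0155,.15],down(90))
E
```

```text
top 0.76 coloured [ 0.5296 -0.2905] [402.2 214.6]
top 0.58 REAL [ 0.3794 -0.3653] [426.  262.2]
top 0.58 coloured [ 0.3841 -0.2401] [386.5 260.5]
top 0.5 coloured [ 0.4596 -0.0925] [340.  236.1]
side 0.95 REAL [0.4172 0.0242] [275.6 238.3]
side 0.92 coloured [ 0.4569 -0.0877] [296.9 262. ]
side 0.83 coloured [ 0.3841 -0.2305] [279.1 306.7]
side 0.75 coloured [ 0.5186 -0.2873] [339.3 314. ]
side 0.59 REAL [ 0.3804 -0.3691] [288.2 355.4]
shift mm [-7.3 14.2 92.3] rot deg [-1.68 -2.09  0.86] t 13.98 F [ 0.3  0.5 -0.3]
```

Jar B has been knocked to about (0.380, -0.367); I'll use that position later. Now jar A.

Emit:
{"fn": "drive_tool", "kwargs": {
  "linear": [
    [-3.5,7,0],
    [-3.5,7,0],
    [0,0,20],
    [0,0,20],
    [0,0,20],
    [0,0,20],
    [0,0,0],
    [0,0,0]
  ],
  "rot": [
    [-0.8,-1,0.4],
    [-0.8,-1,0.4],
    [0,0,0],
    [0,0,0],
    [0,0,0],
    [0,0,0],
    [0,0,0],
    [0,0,0]
  ],
  "hand": [85,85,85,85,85,85,85,85]
}}

```text
t: 14.65
tcp_pos: [0.4213, 0.0274, 0.1646]
tool_rot: [-0.005, 1.0, 0.001, 0.01]
force: [-0.3, -0.3, 0.3]
finger_gap: 0.997
```

```bash
python3 - <<'E'
from h import *
delta([.4125,.0155,.084],down(90))
k=4
im=save('side','s7')[170:270,230:350]; cv2.imwrite('pics/s7c.png',cv2.resize(im[:,:,::-1],None,fx=5,fy=5,interpolation=cv2.INTER_CUBIC))
E
```

```text
shift mm [ 10.5 -11.9  80.4] rot deg [0.09 1.16 0.6 ] t 14.65 F [-0.3 -0.3  0.3]
```

View pics/s7c.png

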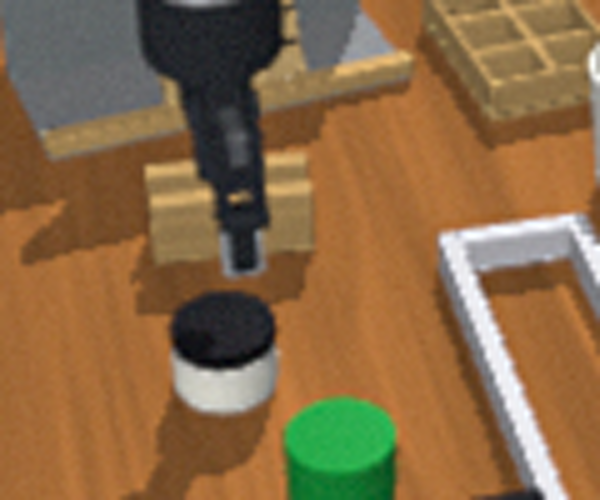

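The near black-lidded jar A is at crop (223,350), and the green one is at the lower right. The gripper is about 1 cm off, so I correct that.

Emit:
{"fn": "drive_tool", "kwargs": {
  "linear": [
    [7,-8,0],
    [0,0,0],
    [0,0,0]
  ],
  "rot": [
    [0,0.8,0.4],
    [0,0,0],
    [0,0,0]
  ],
  "hand": [85,85,85]
}}

```text
t: 14.95
tcp_pos: [0.4149, 0.0193, 0.1673]
tool_rot: [-0.002, 1.0, 0.0, 0.005]
force: [0.2, -0.2, -0.5]
finger_gap: 0.993
```

```bash
python3 - <<'E'
from h import *
delta([.4125,.0155,.084],down(90))
E
```

```text
shift mm [ 3.4 -3.9 83.3] rot deg [0.03 0.61 0.27] t 14.95 F [ 0.2 -0.2 -0.5]
```

Linear, clean. Continue down.

Emit:
{"fn": "drive_tool", "kwargs": {
  "linear": [
    [3,-3.5,10],
    [0,0,16],
    [0,0,16],
    [0,0,16],
    [0,0,12],
    [0,0,4],
    [0,0,0],
    [0,0,0]
  ],
  "rot": [
    [0,0.5,0.2],
    [0,0,0],
    [0,0,0],
    [0,0,0],
    [0,0,0],
    [0,0,0],
    [0,0,0],
    [0,0,0]
  ],
  "hand": [85,85,85,85,85,85,85,85]
}}

```text
t: 15.62
tcp_pos: [0.4148, 0.0124, 0.0919]
tool_rot: [0.002, 1.0, -0.001, 0.006]
force: [0.2, -0.2, 0.2]
finger_gap: 0.999
```

```bash
python3 - <<'E'
from h import *
delta([.4125,.0155,.084],down(90))
E
```

```text
shift mm [2.4 3.1 7.9] rot deg [-0.13  0.66 -0.2 ] t 15.62 F [ 0.2 -0.2  0.2]
```

Emit:
{"fn": "drive_tool", "kwargs": {
  "linear": [
    [1,1.5,5],
    [0,0,0],
    [0,0,0],
    [0,0,0],
    [0,0,0],
    [0,0,0],
    [0,0,0],
    [0,0,0],
    [0,0,0]
  ],
  "rot": [
    [0,0.4,0],
    [0,0,0],
    [0,0,0],
    [0,0,0],
    [0,0,0],
    [0,0,0],
    [0,0,0],
    [0,0,0],
    [0,0,0]
  ],
  "hand": [85,85,70,62,55,50,50,50,50],
  "force": 35
}}

```text
t: 16.37
tcp_pos: [0.4149, 0.0139, 0.0893]
tool_rot: [0.002, 1.0, -0.002, 0.005]
force: [0.5, 0.4, -1.3]
finger_gap: 0.701
```

```bash
python3 - <<'E'
from h import *
s=manip.sense(); print(s['finger_gap']*85.4,s['tcp_pos'])
p,B=poses['lane']; t=p+B@[0,.06,0]; Rt=down(90.4)
a=(np.array([*s['tcp_pos'][:2],.18]),Rt); delta(a[0],Rt); delta([*t[:2],.18],Rt,a)
E
```

```text
59.84091169472964 [0.41488468 0.01389552 0.08932304]
shift mm [ -0.9  -0.3 -90.7] rot deg [-0.21  0.55 -0.58] t 16.37 F [ 0.5  0.4 -1.3]
shift mm [-188.2   -5.7    0. ] rot deg [0. 0. 0.] t 16.37 F [ 0.5  0.4 -1.3]
```

Emit:
{"fn": "drive_tool", "kwargs": {
  "linear": [
    [0,0,-12],
    [0,0,-15],
    [0,0,-15],
    [0,0,-15],
    [0,0,-8],
    [-18,0,0],
    [-18,0,0],
    [-18,0,0],
    [-18,0,0],
    [-18,0,0],
    [-18,0,0],
    [-18,0,0],
    [-18,0,0],
    [-18,0,0],
    [-15,0,0],
    [0,0,0],
    [0,0,0]
  ],
  "rot": [
    [0,0,0],
    [0,0,0],
    [0,0,0],
    [0,0,0],
    [0,0,0],
    [0,0,0],
    [0,0,0],
    [0,0,0],
    [0,0,0],
    [0,0,0],
    [0,0,0],
    [0,0,0],
    [0,0,0],
    [0,0,0],
    [0,0,0],
    [0,0,0],
    [0,0,0]
  ],
  "hand": [50,50,50,50,50,50,50,50,50,50,50,50,50,50,50,50,50]
}}

```text
t: 17.78
tcp_pos: [0.5915, 0.0154, 0.1543]
tool_rot: [0.002, 1.0, -0.0, -0.003]
force: [-0.2, -0.0, -0.4]
finger_gap: 0.696
```

```bash
python3 - <<'E'
from h import *
p,B=poses['lane']; t=p+B@[0,.06,0]; print(t); delta([*t[:2],.125],down(90.4))
E
```

```text
[0.60308112 0.00949854 0.        ]
shift mm [-11.8  -5.9  29.3] rot deg [-0.02 -0.33 -0.58] t 17.78 F [-0.2 -0.  -0.4]
```

Emit:
{"fn": "drive_tool", "kwargs": {
  "linear": [
    [-6,-3,8],
    [-5,-2.5,8],
    [0,0,8],
    [0,0,0],
    [0,0,0]
  ],
  "rot": [
    [0,-0.2,-0.4],
    [0,0,0],
    [0,0,0],
    [0,0,0],
    [0,0,0]
  ],
  "hand": [50,50,50,50,50]
}}

```text
t: 18.2
tcp_pos: [0.5983, 0.0096, 0.1263]
tool_rot: [-0.002, 1.0, 0.0, -0.005]
force: [-0.2, -0.2, -0.8]
finger_gap: 0.697
```

```bash
python3 - <<'E'
from h import *
p,B=poses['lane']; t=p+B@[0,.06,0]; delta([*t[:2],.0893],down(90.4)); k=4
b=overlay('side',save('side','s8'),k)[190*k:300*k,290*k:390*k]
c=overlay('top',save('top','t8'),k)[165*k:275*k,275*k:380*k]
cv2.imwrite('pics/s8c.png',np.hstack([b,c]))
E
```

```text
shift mm [-5.2 -0.2 36.9] rot deg [ 0.05 -0.56 -0.16] t 18.2 F [-0.2 -0.2 -0.8]
```

View pics/s8c.png

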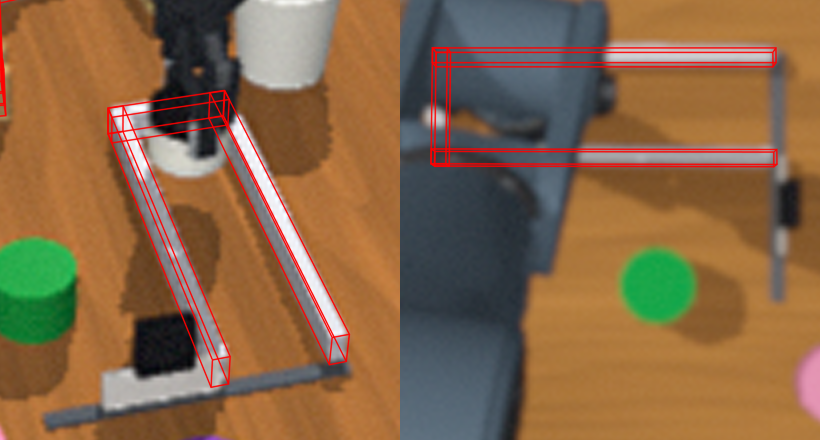

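The held jar hangs over the lane near its closed end at side crop (190,150), and the lane overlay agrees to about 1–2 mm. Shift 5 mm and lower.

Emit:
{"fn": "drive_tool", "kwargs": {
  "linear": [
    [-5,0,2],
    [0,0,0],
    [0,0,0]
  ],
  "rot": [
    [0,-0.5,0],
    [0,0,0],
    [0,0,0]
  ],
  "hand": [50,50,50]
}}

```text
t: 18.55
tcp_pos: [0.6035, 0.0099, 0.1249]
tool_rot: [-0.002, 1.0, 0.0, 0.0]
force: [0.2, 0.3, 0.3]
finger_gap: 0.7
```

```bash
python3 - <<'E'
from h import *
p,B=poses['lane']; t=p+B@[0,.06,0]; delta([*t[:2],.0893],down(90.4))
E
```

```text
shift mm [ 0.4 -0.4 35.6] rot deg [ 0.05  0.02 -0.16] t 18.55 F [0.2 0.3 0.3]
```

Emit:
{"fn": "drive_tool", "kwargs": {
  "linear": [
    [0,0,7],
    [0,0,7],
    [0,0,7],
    [0,0,7],
    [0,0,4],
    [0,0,2],
    [0,0,0],
    [0,0,0]
  ],
  "rot": [
    [0,0,0],
    [0,0,0],
    [0,0,0],
    [0,0,0],
    [0,0,0],
    [0,0,0],
    [0,0,0],
    [0,0,0]
  ],
  "hand": [50,50,50,50,50,50,50,50]
}}

```text
t: 19.22
tcp_pos: [0.6041, 0.01, 0.0886]
tool_rot: [-0.002, 1.0, 0.0, 0.001]
force: [-0.2, 0.6, -0.6]
finger_gap: 0.7
```

```bash
python3 - <<'E'
from h import *
p,B=poses['lane']; t=p+B@[0,.06,0]; delta([*t[:2],.0893],down(90.4))
E
```

```text
shift mm [ 1.  -0.5 -0.7] rot deg [ 0.02  0.09 -0.11] t 19.22 F [-0.2  0.6 -0.6]
```

Emit:
{"fn": "drive_tool", "kwargs": {
  "linear": [
    [0,0,0],
    [0,0,0],
    [0,0,0],
    [0,0,0],
    [0,0,-8],
    [0,0,-15],
    [0,0,-20],
    [0,0,-20],
    [0,0,-20],
    [0,0,-10],
    [0,0,0]
  ],
  "rot": [
    [0,0,0],
    [0,0,0],
    [0,0,0],
    [0,0,0],
    [0,0,0],
    [0,0,0],
    [0,0,0],
    [0,0,0],
    [0,0,0],
    [0,0,0],
    [0,0,0]
  ],
  "hand": [85,85,85,85,85,85,85,85,85,85,85]
}}

```text
t: 20.13
tcp_pos: [0.6034, 0.01, 0.1861]
tool_rot: [-0.002, 1.0, 0.001, -0.0]
force: [-0.5, 0.2, -0.2]
finger_gap: 0.991
```

```bash
python3 - <<'E'
from h import *
delta([.380,-.367,.2],down(90)); jars('9')
E
```

```text
shift mm [ 225.2 -376.   -14.1] rot deg [ 0.06 -0.05  0.27] t 20.13 F [-0.5  0.2 -0.2]
top 0.86 REAL [ 0.3828 -0.3666] [426.4 261.2]
top 0.81 coloured [ 0.4635 -0.0864] [338.2 234.8]
top 0.54 coloured [ 0.5237 -0.2885] [401.6 216.5]
top 0.51 coloured [ 0.3753 -0.2358] [385.2 263.2]
top 0.39 REAL [0.5801 0.0216] [304.8 198.1]
side 0.94 REAL [0.6071 0.0163] [339.5 230.2]
side 0.89 REAL [ 0.3806 -0.3649] [287.9 353.8]
side 0.8 coloured [ 0.385  -0.2325] [279.6 307.2]
side 0.8 coloured [ 0.5207 -0.2902] [340.5 314.8]
side 0.76 coloured [ 0.4548 -0.0879] [296.2 262.2]
```

Emit:
{"fn": "drive_tool", "kwargs": {
  "linear": [
    [10,-18,0],
    [14,-23.5,-2],
    [14,-23.5,-2],
    [14,-23.5,-2],
    [14,-23.5,-2],
    [14,-23.5,0],
    [14,-23.5,0],
    [14,-23.5,0],
    [14,-23.5,0],
    [14,-23.5,0],
    [14,-23.5,0],
    [14,-23.5,0],
    [14,-23.5,0],
    [14,-23.5,0],
    [14,-23.5,0],
    [10,-14,0],
    [5,-7,0],
    [0,0,0],
    [0,0,0]
  ],
  "rot": [
    [0,0,0],
    [0,0,0],
    [0,0,0],
    [0,0,0],
    [0,0,0],
    [0,0,0],
    [0,0,0],
    [0,0,0],
    [0,0,0],
    [0,0,0],
    [0,0,0],
    [0,0,0],
    [0,0,0],
    [0,0,0],
    [0,0,0],
    [0,0,0],
    [0,0,0],
    [0,0,0],
    [0,0,0]
  ],
  "hand": [85,85,85,85,85,85,85,85,85,85,85,85,85,85,85,85,85,85,85]
}}

```text
t: 21.92
tcp_pos: [0.3647, -0.369, 0.1667]
tool_rot: [-0.004, 1.0, 0.015, -0.021]
force: [-0.3, -0.9, 0.3]
finger_gap: 0.997
```

```bash
python3 - <<'E'
from h import *
delta([.381,-.367,.16],down(90)); print(manip.sense()['q']); jars('10')
E
```

```text
shift mm [-16.6   1.7   6. ] rot deg [ 1.76 -2.4   0.41] t 21.92 F [-0.3 -0.9  0.3]
[-0.99865643  0.61072634  1.78676126 -0.02626799  0.79266927 -2.55777249]
top 0.75 coloured [ 0.5304 -0.2939] [403.2 214.4]
top 0.74 REAL [ 0.3952 -0.3643] [425.6 257.2]
top 0.65 coloured [ 0.3751 -0.2355] [385.1 263.3]
top 0.55 coloured [ 0.4635 -0.0851] [337.8 234.8]
top 0.53 REAL [0.6019 0.015 ] [307.  191.4]
side 0.91 coloured [ 0.5243 -0.2932] [342.3 315.5]
side 0.9 REAL [0.6103 0.0138] [340.8 230.5]
side 0.82 coloured [ 0.4704 -0.089 ] [301.9 261.5]
side 0.65 REAL [ 0.3788 -0.3702] [287.5 356. ]
side 0.64 coloured [ 0.3819 -0.2467] [279.3 312. ]
```

Emit:
{"fn": "drive_tool", "kwargs": {
  "linear": [
    [-8,1,0],
    [-8,1,0],
    [0,0,0],
    [0,0,0]
  ],
  "rot": [
    [0.9,-1.2,0.2],
    [0.9,-1.2,0.2],
    [0,0,0],
    [0,0,0]
  ],
  "hand": [85,85,85,85]
}}

```text
t: 22.45
tcp_pos: [0.3842, -0.3624, 0.1673]
tool_rot: [-0.004, 1.0, -0.001, 0.001]
force: [0.6, 0.0, 0.4]
finger_gap: 0.999
```

```bash
python3 - <<'E'
from h import *
delta([.381,-.3675,.089],down(90))
E
```

```text
shift mm [ 3.3 -4.9 78.3] rot deg [-0.12  0.1   0.51] t 22.45 F [0.6 0.  0.4]
```

Emit:
{"fn": "drive_tool", "kwargs": {
  "linear": [
    [3,-4,5],
    [0,0,14],
    [0,0,14],
    [0,0,14],
    [0,0,14],
    [0,0,8],
    [0,0,4],
    [0,0,0],
    [0,0,0]
  ],
  "rot": [
    [0,0,0.4],
    [0,0,0],
    [0,0,0],
    [0,0,0],
    [0,0,0],
    [0,0,0],
    [0,0,0],
    [0,0,0],
    [0,0,0]
  ],
  "hand": [85,85,85,85,85,85,85,85,85]
}}

```text
t: 23.2
tcp_pos: [0.3808, -0.3679, 0.0911]
tool_rot: [-0.002, 1.0, -0.002, 0.0]
force: [0.4, 0.1, 1.4]
finger_gap: 0.992
```

```bash
python3 - <<'E'
from h import *
delta([.381,-.3675,.089],down(90))
im=save('side','s11')[290:400,230:350]; cv2.imwrite('pics/s11c.png',cv2.resize(im[:,:,::-1],None,fx=5,fy=5,interpolation=cv2.INTER_CUBIC))
E
```

```text
shift mm [-0.2  0.5  2.1] rot deg [-0.2   0.03  0.23] t 23.2 F [0.4 0.1 1.4]
```

View pics/s11c.png

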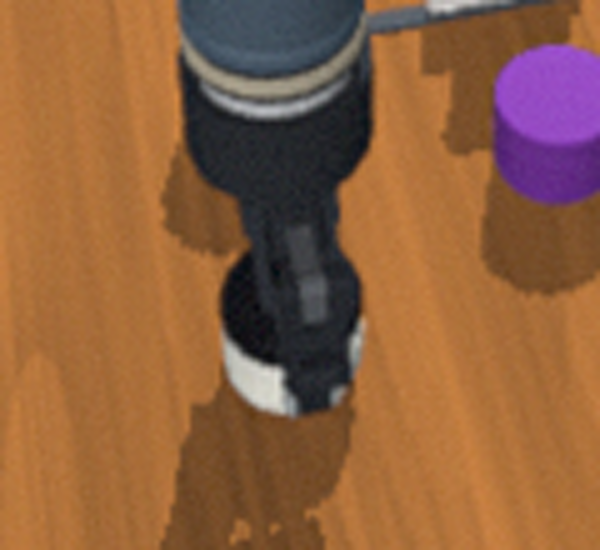

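The fingers straddle jar B. The right-hand shift of the near finger matches the perspective, so it is centred. Grip.

Emit:
{"fn": "drive_tool", "kwargs": {
  "linear": [
    [0,0,0],
    [0,0,0],
    [0,0,0],
    [0,0,0],
    [0,0,0],
    [0,0,0],
    [0,0,0],
    [0,0,0]
  ],
  "rot": [
    [0,0,0],
    [0,0,0],
    [0,0,0],
    [0,0,0],
    [0,0,0],
    [0,0,0],
    [0,0,0],
    [0,0,0]
  ],
  "hand": [75,68,62,55,50,50,50,50],
  "force": 35
}}

```text
t: 23.92
tcp_pos: [0.3815, -0.3687, 0.0941]
tool_rot: [-0.002, 1.0, -0.004, 0.002]
force: [-0.0, -0.1, -0.3]
finger_gap: 0.701
```

Emit:
{"fn": "drive_tool", "kwargs": {
  "linear": [
    [0,0,-12],
    [0,0,-18],
    [0,0,-18],
    [0,0,-18],
    [0,0,-18],
    [0,0,-10],
    [0,0,0],
    [0,0,0]
  ],
  "rot": [
    [0,0,0],
    [0,0,0],
    [0,0,0],
    [0,0,0],
    [0,0,0],
    [0,0,0],
    [0,0,0],
    [0,0,0]
  ],
  "hand": [50,50,50,50,50,50,50,50]
}}

```text
t: 24.58
tcp_pos: [0.3803, -0.3668, 0.1897]
tool_rot: [-0.002, 1.0, -0.001, -0.0]
force: [0.1, -0.2, -1.7]
finger_gap: 0.702
```

```bash
python3 - <<'E'
from h import *
p,B=poses['lane']; t=p+B@[0,-.04,0]; print(t); delta([*t[:2],.18],down(90.4))
E
```

```text
[ 0.60377925 -0.09049903  0.        ]
shift mm [-224.7  275.4    8.9] rot deg [-0.15 -0.01 -0.15] t 24.58 F [ 0.1 -0.2 -1.7]
```

Emit:
{"fn": "drive_tool", "kwargs": {
  "linear": [
    [-10,12,0],
    [-15,18,0],
    [-15,18,0],
    [-15,18,0],
    [-15,18,0],
    [-15,18,0],
    [-15,18,0],
    [-15,18,0],
    [-15,18,0],
    [-15,18,0],
    [-15,18,0],
    [-15,18,0],
    [-15,18,0],
    [-15,18,0],
    [-10,15,0],
    [-5,7,0],
    [0,0,0],
    [0,0,0]
  ],
  "rot": [
    [0,0,0],
    [0,0,0],
    [0,0,0],
    [0,0,0],
    [0,0,0],
    [0,0,0],
    [0,0,0],
    [0,0,0],
    [0,0,0],
    [0,0,0],
    [0,0,0],
    [0,0,0],
    [0,0,0],
    [0,0,0],
    [0,0,0],
    [0,0,0],
    [0,0,0],
    [0,0,0]
  ],
  "hand": [50,50,50,50,50,50,50,50,50,50,50,50,50,50,50,50,50,50]
}}

```text
t: 26.08
tcp_pos: [0.6018, -0.0832, 0.1659]
tool_rot: [0.0, 1.0, 0.006, -0.015]
force: [-0.3, 0.2, -1.2]
finger_gap: 0.697
```

```bash
python3 - <<'E'
from h import *
p,B=poses['lane']; t=p+B@[0,-.04,0]; delta([*t[:2],.13],down(90.4))
E
```

```text
shift mm [-3.1 -7.8 35.7] rot deg [ 0.75 -1.67 -0.41] t 26.08 F [-0.3  0.2 -1.2]
```

Emit:
{"fn": "drive_tool", "kwargs": {
  "linear": [
    [-2,-4,0],
    [0,-2,12],
    [0,0,12],
    [0,0,8],
    [0,0,0],
    [0,0,0]
  ],
  "rot": [
    [0.7,-1.6,-0.4],
    [0,0,0],
    [0,0,0],
    [0,0,0],
    [0,0,0],
    [0,0,0]
  ],
  "hand": [50,50,50,50,50,50]
}}

```text
t: 26.58
tcp_pos: [0.5991, -0.0942, 0.1285]
tool_rot: [-0.0, 1.0, 0.001, -0.005]
force: [-0.1, -0.2, -0.4]
finger_gap: 0.698
```

```bash
python3 - <<'E'
from h import *
p,B=poses['lane']; t=p+B@[0,-.04,0]; delta([*t[:2],.094],down(90.4))
E
```

```text
shift mm [-5.   3.6 34.4] rot deg [ 0.11 -0.52 -0.35] t 26.58 F [-0.1 -0.2 -0.4]
```

Emit:
{"fn": "drive_tool", "kwargs": {
  "linear": [
    [-4.5,3,0],
    [0,0,0],
    [0,0,0]
  ],
  "rot": [
    [0.1,-0.5,-0.3],
    [0,0,0],
    [0,0,0]
  ],
  "hand": [50,50,50]
}}

```text
t: 26.83
tcp_pos: [0.6036, -0.0921, 0.1282]
tool_rot: [-0.002, 1.0, 0.0, -0.0]
force: [0.3, -0.1, -0.9]
finger_gap: 0.699
```

```bash
python3 - <<'E'
from h import *
p,B=poses['lane']; t=p+B@[0,-.04,0]; delta([*t[:2],.094],down(90.4))
E
```

```text
shift mm [-0.2  1.5 34.2] rot deg [ 0.01 -0.03 -0.13] t 26.83 F [ 0.3 -0.1 -0.9]
```

Emit:
{"fn": "drive_tool", "kwargs": {
  "linear": [
    [0,0,7],
    [0,0,7],
    [0,0,7],
    [0,0,6],
    [0,0,4],
    [0,0,2],
    [0,0,0],
    [0,0,0]
  ],
  "rot": [
    [0,0,0],
    [0,0,0],
    [0,0,0],
    [0,0,0],
    [0,0,0],
    [0,0,0],
    [0,0,0],
    [0,0,0]
  ],
  "hand": [50,50,50,50,50,50,50,50]
}}

```text
t: 27.5
tcp_pos: [0.6049, -0.0918, 0.0935]
tool_rot: [-0.003, 1.0, -0.001, 0.001]
force: [-1.2, -0.1, 0.6]
finger_gap: 0.699
```

```bash
python3 - <<'E'
from h import *
p,B=poses['lane']; t=p+B@[0,-.04,0]; delta([*t[:2],.094],down(90.4))
E
```

```text
shift mm [ 1.1  1.3 -0.5] rot deg [-0.06  0.14 -0.04] t 27.5 F [-1.2 -0.1  0.6]
```

Emit:
{"fn": "drive_tool", "kwargs": {
  "linear": [
    [0,0,0],
    [0,0,0],
    [0,0,0],
    [0,0,0],
    [0,0,-8],
    [0,0,-15],
    [0,0,-20],
    [0,0,-22],
    [0,0,-22],
    [0,0,-20],
    [0,0,-10],
    [0,0,0],
    [0,0,0]
  ],
  "rot": [
    [0,0,0],
    [0,0,0],
    [0,0,0],
    [0,0,0],
    [0,0,0],
    [0,0,0],
    [0,0,0],
    [0,0,0],
    [0,0,0],
    [0,0,0],
    [0,0,0],
    [0,0,0],
    [0,0,0]
  ],
  "hand": [85,85,85,85,85,85,85,60,30,5,0,0,0]
}}

```text
t: 28.58
tcp_pos: [0.6044, -0.0917, 0.2186]
tool_rot: [-0.003, 1.0, -0.001, 0.002]
force: [-0.0, 0.8, 0.3]
finger_gap: 0.138
```

```bash
python3 - <<'E'
from h import *
delta([.46,-.193,.2],down(90.4)); k=4
boxes['lane']+= [(-.02-.08,.02-.08,-.1495,-.1355,.034,.076)]
b=overlay('side',save('side','s12'),k)[190*k:340*k,260*k:390*k]
cv2.imwrite('pics/s12c.png',b)
print([np.round(atz('side',x['at'],.055),4) for x in cams.spot_point('gate_tab','side')])
r=cams.regions_of('jar0','side'); print([(x['rect'],x['score']) for x in r])
E
```

```text
shift mm [ 145.1 -100.4   18.2] rot deg [-0.07  0.22 -0.06] t 28.58 F [-0.   0.8  0.3]
[array([ 0.5228, -0.1925,  0.055 ])]
[([330.2, 221.2, 347.0, 244.1], 0.87), ([265.6, 291.8, 290.3, 322.4], 0.86), ([326.2, 298.0, 352.9, 331.5], 0.8), ([287.0, 245.7, 309.3, 275.2], 0.74), ([336.9, 242.4, 360.2, 269.4], 0.72)]
```

View pics/s12c.png

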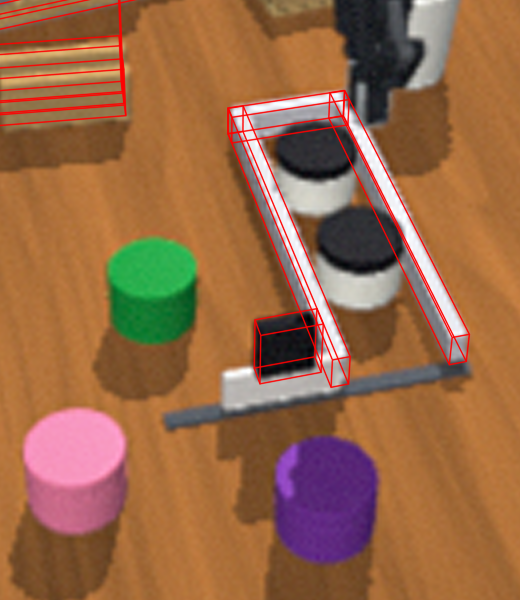

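Both jars stand upright in the lane, at crop (315,165) and (360,255). The gate is still open, with its tab at (287,345). Now shut it.

Emit:
{"fn": "drive_tool", "kwargs": {
  "linear": [
    [14,-10,0],
    [18,-12,0],
    [18,-12,0],
    [18,-12,0],
    [18,-12,0],
    [18,-12,0],
    [16,-12,0],
    [12,-8,0],
    [5,-4,0],
    [0,0,0],
    [0,0,0]
  ],
  "rot": [
    [0,0,0],
    [0,0,0],
    [0,0,0],
    [0,0,0],
    [0,0,0],
    [0,0,0],
    [0,0,0],
    [0,0,0],
    [0,0,0],
    [0,0,0],
    [0,0,0]
  ],
  "hand": [0,0,0,0,0,0,0,0,0,0,0]
}}

```text
t: 29.65
tcp_pos: [0.4571, -0.1862, 0.2034]
tool_rot: [-0.004, 1.0, 0.007, -0.011]
force: [-0.3, -0.6, -0.8]
finger_gap: 0.001
```

```bash
python3 - <<'E'
from h import *
delta([.46,-.193,.125],down(90.4))
E
```

```text
shift mm [-4.5 -7.9 78.2] rot deg [ 0.83 -1.23  0.03] t 29.65 F [-0.3 -0.6 -0.8]
```

Emit:
{"fn": "drive_tool", "kwargs": {
  "linear": [
    [-2,-6,0],
    [0,0,15],
    [0,0,18],
    [0,0,18],
    [0,0,15],
    [0,0,6],
    [0,0,0],
    [0,0,0]
  ],
  "rot": [
    [0.8,-1.2,0],
    [0,0,0],
    [0,0,0],
    [0,0,0],
    [0,0,0],
    [0,0,0],
    [0,0,0],
    [0,0,0]
  ],
  "hand": [0,0,0,0,0,0,0,0]
}}

```text
t: 30.32
tcp_pos: [0.467, -0.1903, 0.1273]
tool_rot: [-0.007, 1.0, -0.001, 0.003]
force: [0.9, -0.1, 0.3]
finger_gap: -0.003
```

```bash
python3 - <<'E'
from h import *
delta([.46,-.193,.125],down(90.4)); delta([.572,-.193,.125],down(90.4))
E
```

```text
shift mm [ 7.  -2.6  2.3] rot deg [-0.14  0.38  0.38] t 30.32 F [ 0.9 -0.1  0.3]
shift mm [-105.    -4.2    3. ] rot deg [-0.14  0.38  0.38] t 30.32 F [ 0.9 -0.1  0.3]
```

Emit:
{"fn": "drive_tool", "kwargs": {
  "linear": [
    [-8,-1,1],
    [-9,-1,1],
    [-9,-1,0],
    [-9,0,0],
    [-9,0,0],
    [-9,0,0],
    [-9,0,0],
    [-9,0,0],
    [-9,0,0],
    [-8,0,0],
    [-4,0,0],
    [0,0,0]
  ],
  "rot": [
    [0,0,0],
    [0,0,0],
    [0,0,0],
    [0,0,0],
    [0,0,0],
    [0,0,0],
    [0,0,0],
    [0,0,0],
    [0,0,0],
    [0,0,0],
    [0,0,0],
    [0,0,0]
  ],
  "hand": [0,0,0,0,0,0,0,0,0,0,0,0]
}}

```text
t: 31.32
tcp_pos: [0.5703, -0.1916, 0.1284]
tool_rot: [-0.008, 1.0, -0.002, 0.004]
force: [-1.3, -0.0, 0.1]
finger_gap: -0.001
```

Emit:
{"fn": "drive_tool", "kwargs": {
  "linear": [
    [-3,0,0],
    [-3,0,0],
    [-2,0,0],
    [0,0,0]
  ],
  "rot": [
    [0,0,0],
    [0,0,0],
    [0,0,0],
    [0,0,0]
  ],
  "hand": [0,0,0,0]
}}

```text
t: 31.65
tcp_pos: [0.5735, -0.1916, 0.1286]
tool_rot: [-0.009, 1.0, -0.001, -0.003]
force: [1.1, 0.5, -0.1]
finger_gap: -0.001
```

Emit:
{"fn": "drive_tool", "kwargs": {
  "linear": [
    [-5,0,0],
    [-5,0,0],
    [-5,0,0]
  ],
  "rot": [
    [0,0,0],
    [0,0,0],
    [0,0,0]
  ],
  "hand": [0,0,0]
}}

```text
t: 31.9
tcp_pos: [0.576, -0.1916, 0.1288]
tool_rot: [-0.011, 1.0, 0.001, -0.02]
force: [-12.4, -4.2, 8.2]
finger_gap: -0.002
```

```bash
python3 - <<'E'
from h import *
s=manip.sense(); print(s['force'],s['tcp_pos']); k=5
boxes['lane']+= [(-.02,.02,-.1495,-.1355,.034,.076),(-.039,.039,-.1415,-.1355,.004,.034)]
b=overlay('side',save('side','s13'),k)[230*k:320*k,290*k:400*k]
cv2.imwrite('pics/s13c.png',b)
print([np.round(atz('side',x['at'],.055),4) for x in cams.spot_point('gate_tab','side')])
E
```

```text
[-12.44648526  -4.20741753   8.2370423 ] [ 0.57599775 -0.19161952  0.12880094]
[array([ 0.6005, -0.1901,  0.055 ])]
```

View pics/s13c.png

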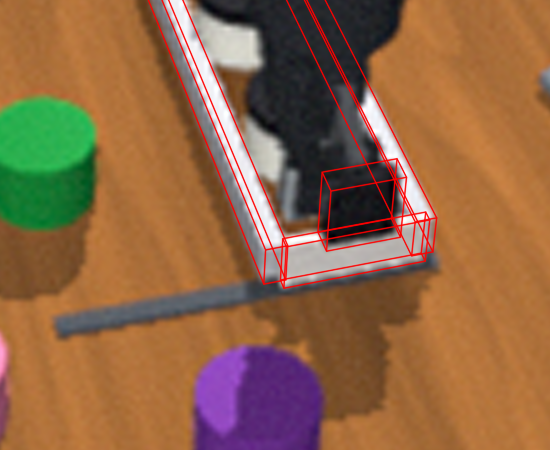

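There is a 12 N reaction and the gate matches the shut overlay, so it is on its stop. Back off and rise.

Emit:
{"fn": "drive_tool", "kwargs": {
  "linear": [
    [6,0,0],
    [10,0,0],
    [10,0,0],
    [0,0,-15],
    [0,0,-25],
    [0,0,-25],
    [0,0,-25],
    [0,0,-25],
    [0,0,-15],
    [0,0,0],
    [0,0,0]
  ],
  "rot": [
    [0,0,0],
    [0,0,0],
    [0,0,0],
    [0,0,0],
    [0,0,0],
    [0,0,0],
    [0,0,0],
    [0,0,0],
    [0,0,0],
    [0,0,0],
    [0,0,0]
  ],
  "hand": [0,0,0,0,0,0,0,0,0,0,0]
}}

```text
t: 32.92
tcp_pos: [0.5509, -0.1913, 0.2644]
tool_rot: [-0.009, 1.0, 0.002, -0.016]
force: [0.3, 0.0, -0.4]
finger_gap: 0.001
```

```bash
python3 - <<'E'
from h import *
s=manip.sense(); print(s['force'],s['tcp_pos']); k=3
poses['b'],boxes['b']=board_box(),[(-.007,.007,-.05,.05,0,.25)]; boxes['rack'].pop()
boxes['lane']+= [(-.02,.02,-.1495,-.1355,.034,.076),(-.039,.039,-.1415,-.1355,.004,.034)]
b=overlay('side',save('side','s14'),k)[90*k:290*k,205*k:390*k]
cv2.imwrite('pics/s14c.png',b); jars('14')
for l in ('tray','pot','slidebox'): print(l,[np.round(x['rect']) for x in cams.regions_of(l,'side')][:1])
E
```

```text
[ 0.28280953  0.01586166 -0.38324435] [ 0.55090722 -0.19126355  0.26444672]
top 0.8 REAL [ 0.6053 -0.0933] [340.6 190.6]
top 0.73 REAL [0.6069 0.0137] [307.4 189.8]
top 0.65 coloured [ 0.4627 -0.073 ] [334. 235.]
top 0.44 coloured [ 0.5212 -0.2773] [398.1 217.2]
side 0.9 REAL [ 0.6047 -0.0894] [349.3 253.6]
side 0.8 coloured [ 0.3826 -0.2352] [278.8 308.3]
side 0.61 REAL [0.6085 0.0135] [340.2 230.6]
side 0.57 coloured [ 0.5206 -0.2867] [340.  313.6]
side 0.55 coloured [ 0.4547 -0.0847] [295.9 261.4]
tray [array([317., 163., 328., 193.])]
pot [array([354., 176., 376., 213.])]
slidebox [array([360., 350., 427., 400.])]
```

View pics/s14c.png

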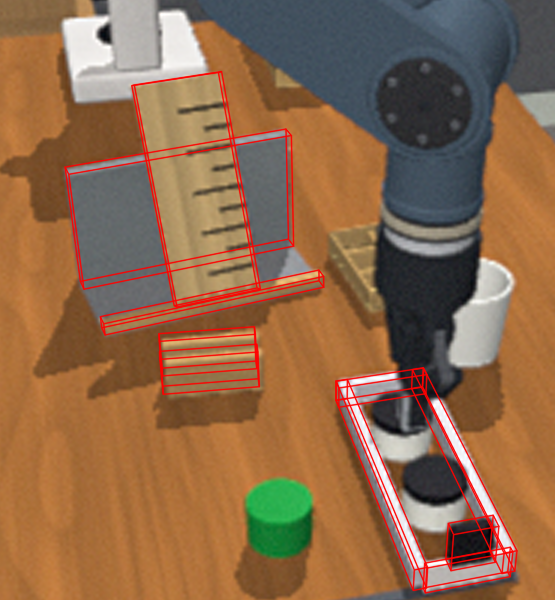

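The last view shows the board leaning in place at crop (200,190), both jars upright between the rails at (400,425) and (435,490), and the gate shut at (470,545). The robot is clear. Handing in.

```bash
python3 -c "
from station import order; print(order.sign_off())"
```

```text
the job is handed in; nothing more can be done
None
```

The job is done and handed in at about 33 s on the robot's clock; sign-off gives no verdict.

- **Board:** It leans face-on against the grey panel, with its foot set against the inside of the batten. It matched the predicted resting pose in both views when I set it down, and again in the last side view.
- **Jars:** Only two of the four were present, and both stand upright in single file between the rails. I lifted them in from above rather than sliding them through the mouth. One was knocked a few centimetres aside during the run, so I found it again before gripping it.
- **Gate:** I pushed it against its stop, with a reaction of about 12 N, only after both jars were in. The last picture agrees with the fully shut position.
- **Left alone:** The tray, pot, slide box and the green, pink and purple look-alikes were not touched. In the last look:
  - **Tray and pot:** they were partly hidden by the arm, so the detector's outlines of them were cut off.
  - **Pink look-alike:** it was missed in the top view but found in its place in the side view.
  - **Green and purple look-alikes:** the detector put them about 1 cm off in the top view, while the side view agreed with the start.

No check failed, and the robot was clear of everything at hand-in.

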